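# Hold the vial cooler's lid at 50 degrees

## Task

A small amber glass bottle has been left on the closed lid of the white vial cooler: pick it up gently (it is thin glass, so squeeze it with no more than about 50 N on each finger) and set it down gently, upright, on the round blue mat, and let go of it. Then raise the cooler's lid by the orange bar at its front and hold it open at 50 degrees from closed so that the vials inside can be checked; the lid falls shut by itself, so finish while still holding it there, with nothing else propping it. Do not disturb the other things on the bench.

Things in the scene. Friction and masses are not known exactly. Their poses are not given: they have to be found in the camera images.
- cooler: White vial cooler, an open-topped box fixed to the bench, 180 mm deep (its x) by 220 mm wide (its y) by 100 mm high, racks of vials inside. Origin: centre of its underside; x points from its front (the side with the orange bar and the small display) to its hinge side, z up. Its yaw varies.
- lid (a joint): Angle of the cooler's grey lid, rad: 0 closed (level), growing as its front edge rises; 0.873 is 50 degrees; stop at 1.4. About 0.5 kg, no latch, no spring: it falls shut from any angle. Flat plate 8 mm thick, its top 108 mm above the bench when closed, 184 mm from hinge axis to front edge, 224 mm wide; closed, it rests on the box and carries weight.
- lid_bar (a point): Centre of the orange bar on the lid: round, 20 mm diameter, 50 mm long (along the cooler's y) with flat ends, on a flat stem 16 mm wide that holds it 31 mm in front of the lid's edge, free at both ends and beneath. 104 mm above the bench when closed, 215 mm from the hinge axis, level with it. Pinched by its flat ends from above, it can turn between the fingers. Axes turn with the lid.
- lid_hinge (a point): Middle of the lid's hinge axis, on the cooler's far rim, 104 mm above the bench; the axis runs along the cooler's y. The bar moves round it on a circle of 215 mm radius.
- bottle: Amber glass bottle with a paper label and a white cap, 42 mm body diameter, 78 mm high with the cap, about 0.14 kg; straight-sided from 5 to 43 mm above its foot. Origin: centre of its underside; z is its upright axis. It starts upright on the cooler's lid.
- mat: Round blue mat, 120 mm diameter, 4 mm thick, fixed to the bench to the left or right of the cooler. Origin: centre of its underside.
- rack: White vial rack with red-capped vials, 90 by 120 by 51 mm high, fixed to the bench on the other side of the cooler. Origin: centre of its underside. Not part of the job.
- reagent: White plastic bottle with a blue cap, 60 mm diameter, 140 mm high, loose. Origin: centre of its underside. Leave alone.
- beaker: Glass beaker, 66 mm rim diameter, 85 mm high, loose. Origin: centre of its underside. Leave alone.
- jar: White jar with a red lid, 56 mm diameter, 60 mm high, loose. Origin: centre of its underside. Leave alone.
- timer: White bench timer, 30 by 70 by 60 mm high, loose. Origin: centre of its underside. Leave alone.
Things that resemble listed ones, but are neither listed nor needed, are in the scene too. What is shaped like the bottle but yellow is not meant.

How it is judged:
On the way:
1. the amber bottle stands on the blue mat, let go of and at rest, with the lid still closed (horizontal distance between bottle and mat below 0.04 m and height (world z) of bottle below 0.009 m and angle between bottle's own z axis and vertical below 0.1 rad and contact force between the fingers and bottle below 0.05 N and linear speed of bottle below 0.03 m/s and value of joint lid below 0.1 rad), for 0.2 s.
At the end, for the whole second after the job is handed in: The robot is holding the lid still at 50 degrees (within 5 degrees) and nothing else touches the lid; the bottle stands upright and let go of on the blue mat, its foot wholly on it (centre within 40 mm of the mat's centre) (value of joint lid between 0.7854 and 0.9599 rad and velocity of joint lid between -0.05 and 0.05 rad/s and contact force between any of the fingers, the arm and lid above 0.5 N and contact force between each of lid, the fingers and bottle below 0.05 N and contact force between lid and reagent below 0.05 N and contact force between lid and beaker below 0.05 N and contact force between lid and jar below 0.05 N and contact force between lid and timer below 0.05 N and horizontal distance between bottle and mat below 0.04 m and height (world z) of bottle below 0.009 m and angle between bottle's own z axis and vertical below 0.1 rad and linear speed of bottle below 0.03 m/s); the arm keeps its last pose, push and grip.
It fails at once if the glass bottle is squeezed or pushed too hard (more than 130 N summed over both fingers) (contact force between the fingers and bottle above 130 N).
It fails at once if the bottle is dropped or banged down (moving at more than 0.35 m/s within 8 mm of the mat or bench, or moving freely at more than 0.5 m/s) ((height (world z) of bottle below 0.012 m and linear speed of bottle above 0.35 m/s) or (contact force between each of the fingers, the arm and bottle below 0.02 N and linear speed of bottle above 0.5 m/s)).
It fails at once if the bottle is tipped over (angle between bottle's own z axis and vertical above 0.7 rad).
It fails at once if another thing on the bench is disturbed (moved more than 25 mm) (distance of any of reagent, beaker, jar, timer from where it was at the start of the episode above 0.025 m).
It also fails if it takes over 58 s, if anything falls off the work surface, if the arm or the gripper's body presses on something with over 40 N, if the wrist force passes 120 N, or if a joint passes its speed limit or range.

## Robot

A 6-joint arm with a two-finger parallel gripper is mounted at the origin on the work surface. World frame = base frame: x ahead of the robot, y to its left, z up, the work surface at z = 0. Lengths are in m, angles in rad, forces in N, time in s.
With the tool pointing down it reaches from about 0.375 to 0.9 m from the base axis. Payload 3.1 kg.
Tool frame: the origin (TCP) lies on the centre line of the jaws, within the pads' length; the fingertips stand 22 mm ahead of it and the grasp point (between the pads) lies 3 mm ahead of it; z points along the fingers, x is the direction in which the jaws open and shut, and the axes are right-handed (so a half turn about z gives the same grasp; the last joint's range is limited). The gripper opens to 87 mm and grips with 3 to 60 N. Pads are 19 mm wide; open, the fingers measure 117 mm over their backs; the gripper's body (75 mm by 190 mm) begins 51 mm behind the grasp point.
Start: joints at [-1.343, 0.527, 1.433, -0, 1.181, -0.178], TCP at [0.247, -0.574, 0.216] pointing down, gripper open.
Joint ranges: [-3.08, 3.08], [-0.75, 2.2], [0.22, 2.44], [-1.43, 4.57], [0, 2.65], [-2.85, 2.85]. Speed limits (rad/s): [2.79, 2.79, 3.14, 3.14, 3.14, 3.14].

## Interface

Orientations are given as a unit quaternion [x, y, z, w].
In Python, from rig import robot, camera, order gives the robot as it stands.
- The arm moves only by the shell command python3 -m pendant 'ROWS' [OPENING] [FORCE]. ROWS is JSON, a list of rows, each a list of 2 entries, a list of its own where there are three numbers: the shift along the tool's x, y, z in mm, then the turn about the tool's z in degrees. A call has 1 to 8 rows; each row shifts and turns the commanded pose from where the row before left it, along the tool's axes as they then stand; what a row does not reach is not made up. A row lasts 1/8 s, in which the tool goes at most 62.5 mm and 10.7 degrees, less where a joint would pass 70% of its speed; a pose out of reach is approached as far as the arm can. A call with a gripper value outside its range is refused whole. OPENING is the finger opening in mm, from 0 to 87, set as the call begins (- or left out, the last holds). The fingers move at their own pace and stop on an object; FORCE is the grip in N (left out, the last holds). Time passes only in rows, so rows that do not move let the fingers close. It gives the time, the measured TCP pose, the force and the opening at its end, in the units of the state.
- robot.get_obs(): the state, without advancing time (a new reading comes with each control period).
- camera(name): name is "side" or "top"; returns a dict with "pixels" (480x640x3 uint8, blue, green, red), "mtx" (3x3 intrinsics, pixels), "k1" (the pictures are not rectified: a ray, as slopes to the right and down, at radius r is drawn at 1 + k1 r^2 times it, then the intrinsics apply), "R" (3x3) and "t" (3): a world point X has camera coordinates R X + t. Camera axes: x right, y down, z forward; pixel columns grow to the right and rows downward; lengths in m; the calibration is good to about 2 mm. A picture is of the moment at which its call begins. There is no depth.
- order.hand_in(): hands the job in, once; it reports no verdict.
The state is a dict: "time": time; "q": joint angles; "joint_velocities": joint speeds; "joint_torque": joint torques, N m; "position": TCP position; "tool_rot": TCP orientation; "ft_force": force on the tool from outside, world axes, zero at the start; "moment": the same for the moment, N m; "grip_width": finger opening in m.
Only numpy, scipy, OpenCV 4.12 (cv2) and the standard library are available. Lean on these libraries where they do the work, as an engineer would, in place of code of your own. Each camera call takes 0.05 s, during which the arm holds its last target. There are 200 camera calls.

## Working session

There is one attempt and no reset: what is moved stays moved. The work goes in short steps, Python scripts to look and compute and a shell command to move; the robot and the scene stay as the last step left them, time stands still between calls to the robot, and variables do not carry over. Pictures are saved under pics/ and viewed, about 8 in all and at most 12, crops included, and the job is handed in when it is done.

```bash
ls; mkdir -p pics; cat > h.py <<'E'
import numpy as np, cv2
from rig import robot, camera, order
def ray(c,uv):
    m=c["mtx"]; d=np.array([(uv[0]-m[0][2])/m[0][0],(uv[1]-m[1][2])/m[1][1]]); s=d.copy()
    for _ in range(20): s=d/(1+c["k1"]*(s@s))
    R=np.array(c["R"]);t=np.array(c["t"])
    return -R.T@t, R.T@np.array([s[0],s[1],1.])
def onz(c,uv,z):
    o,d=ray(c,uv); return o+d*(z-o[2])/d[2]
def proj(c,X):
    p=np.array(c["R"])@np.array(X)+np.array(c["t"]); s=p[:2]/p[2]; s=s*(1+c["k1"]*(s@s)); m=c["mtx"]
    return np.array([m[0][0]*s[0]+m[0][2],m[1][1]*s[1]+m[1][2]])
E
python3 - <<'E'
from h import *
for n in("top","side"):
    c=camera(n); cv2.imwrite(f"pics/{n}0.png",c["pixels"]); o,_=ray(c,(320,240)); print(n,o,onz(c,(320,240),0)); 
print(robot.get_obs())
E
```

```text
pics
top [0.3967187  0.01975513 1.39081011] [0.59900896 0.03760496 0.        ]
side [0.28418761 0.69209634 0.92002877] [ 6.18866923e-01 -9.57801744e-02 -1.11022302e-16]
{'time': 0.1, 'q': array([-1.34251662e+00,  5.28371184e-01,  1.43378769e+00,  3.21410362e-05,
        1.18138870e+00, -1.78491928e-01]), 'joint_velocities': array([ 0.00063368, -0.00196888, -0.00311617,  0.00189161,  0.00179995,
       -0.0010487 ]), 'joint_torque': array([-4.32867155e-04, -4.40985096e+01, -1.77150607e+01,  6.34253025e-02,
        5.33577183e-02, -4.60626370e-05]), 'position': array([ 0.24716449, -0.5733178 ,  0.21556644]), 'tool_rot': array([ 8.35354382e-01, -5.49710924e-01, -6.97915724e-04, -6.84518183e-04]), 'ft_force': array([-1.0088423 ,  0.02445842, -0.18236096]), 'moment': array([-0.06478596,  0.02744708,  0.01324635]), 'grip_width': 0.08727884497935075}
```

View pics/top0.png

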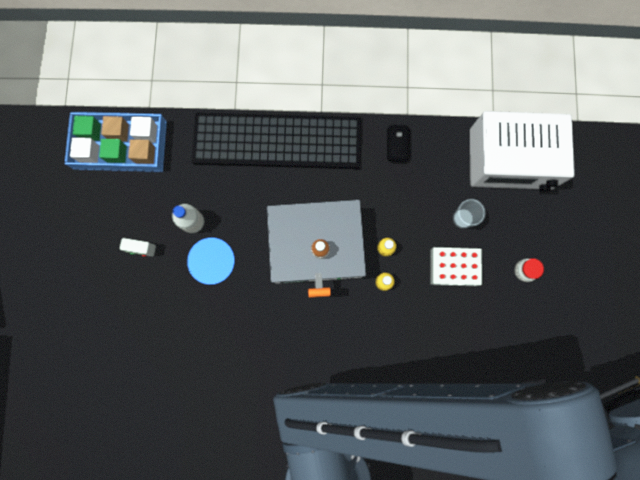

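View pics/side0.png

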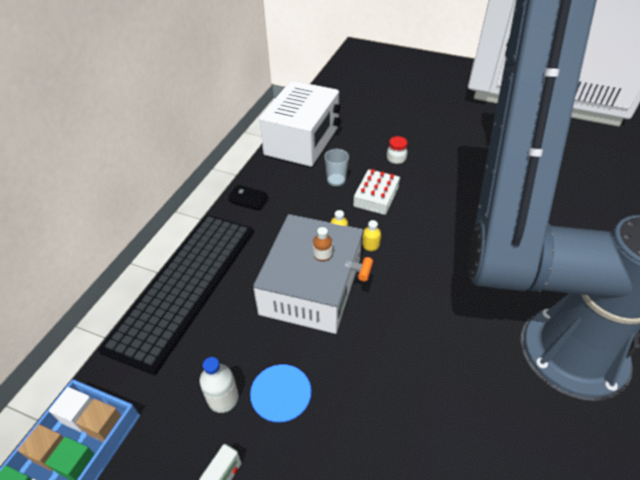

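The top view shows the lid spanning about (267–366, 200–283), the bar at (319,293) and the bottle's white cap at (320,246). The mat is at (211,261), the reagent bottle is to its upper left, and two yellow decoys stand right of the cooler at (387,246) and (385,281). The side view agrees. Next I'll measure these.

```bash
cat > m.py <<'E'
from h import *
def tri(a,b):
    (o,d),(p,e)=a,b; A=np.stack([d,-e],1); s=np.linalg.lstsq(A,p-o,rcond=None)[0]
    x,y=o+s[0]*d,p+s[1]*e; return (x+y)/2,np.linalg.norm(x-y)
def blob(c,lo,hi,roi):
    hsv=cv2.cvtColor(c["pixels"],cv2.COLOR_BGR2HSV); m=cv2.inRange(hsv,lo,hi); z=np.zeros_like(m); x0,y0,x1,y1=roi; z[y0:y1,x0:x1]=m[y0:y1,x0:x1]
    return z
def big(m):
    n,l,s,ce=cv2.connectedComponentsWithStats(m); i=1+np.argmax(s[1:,4]); return ce[i],s[i],(l==i).astype(np.uint8)
E
python3 - <<'E'
from m import *
T=camera("top");S=camera("side")
OR=((5,150,120),(15,255,255))
# bar
bt=big(blob(T,*OR,(295,284,345,305)));bs=big(blob(S,*OR,(350,250,385,290)))
print("bar",bt[0],bt[1],bs[0],bs[1],tri(ray(T,bt[0]),ray(S,bs[0])),onz(T,bt[0],.104))
r=cv2.minAreaRect(cv2.findContours(bt[2],0,1)[0][0]);b=cv2.boxPoints(r);print("bar box",[onz(T,p,.11)[:2].round(4) for p in b])
# lid
hsv=cv2.cvtColor(T["pixels"],cv2.COLOR_BGR2HSV); print(hsv[220,290],hsv[270,290],hsv[246,320],hsv[246,327])
ml=blob(T,(95,20,90),(125,110,190),(255,190,380,290)); l=big(ml)
cn=max(cv2.findContours(l[2],0,1)[0],key=cv2.contourArea); h=cv2.convexHull(cn); ap=cv2.approxPolyDP(h,8,True)[:,0]
print("lid",ap.tolist(),[onz(T,p+np.array([0.,0]),.108)[:2].round(4) for p in ap])
# mat
BL=((98,120,150),(112,255,255))
a=big(blob(T,*BL,(170,230,245,295)));b=big(blob(S,*BL,(240,350,320,430)))
for c,k in((T,a),(S,b)):
    q=max(cv2.findContours(k[2],0,1)[0],key=cv2.contourArea)[:,0]; P=np.array([onz(c,p,.004)[:2] for p in q]); print("mat",cv2.minEnclosingCircle(P.astype(np.float32)),P.mean(0))
# cap
for c,roi in((T,(308,235,332,258)),(S,(312,222,333,245))):
    k=big(blob(c,(0,0,190),(180,60,255),roi)); print("cap",k[0],k[1],onz(c,k[0],.185)); 
    if c is T:A=ray(c,k[0])
    else: print(tri(A,ray(c,k[0])))
am=big(blob(S,(3,100,50),(15,255,230),(310,230,340,262)));print("amber side",am[1])
for c,n,(x,y,w,hh) in((T,"t",(250,190,150,120)),(S,"s",(250,205,140,130))):
    cv2.imwrite(f"pics/c{n}.png",cv2.resize(c["pixels"][y:y+hh,x:x+w],None,fx=5,fy=5,interpolation=cv2.INTER_CUBIC))
# reach of Yellow tops, reagent cap
for n,lo,hi,roi,z in(("yel",(20,120,120),(32,255,255),(370,230,405,258),.06),("yel2",(20,120,120),(32,255,255),(370,265,405,295),.06),("reag",(110,150,90),(125,255,255),(165,195,200,230),.14)):
    k=big(blob(T,lo,hi,roi));print(n,k[0],onz(T,k[0],z))
E
```

```text
bar [319.19594595 292.10135135] [308 287  23  11 148] [365.28947368 268.64473684] [358 257  15  24 228] (array([0.45931747, 0.03427327, 0.10250011]), np.float64(0.0010403419286144678)) [0.45975454 0.03435926 0.104     ]
bar box [array([0.4679, 0.062 ]), array([0.4727, 0.0096]), array([0.4518, 0.0077]), array([0.447, 0.06 ])]
[101  32 173] [102  33 179] [ 75   4 251] [ 13 160 131]
lid [[359, 200], [364, 275], [271, 281], [267, 206]] [array([ 0.6834, -0.0547]), array([ 0.5029, -0.0702]), array([0.4823, 0.1487]), array([0.6621, 0.1662])]
mat ((0.5371526479721069, 0.31702274084091187), 0.061440180987119675) [0.53713252 0.31754295]
mat ((0.5348401069641113, 0.31756874918937683), 0.0615503154695034) [0.53435307 0.31905061]
cap [319.56338028 245.52112676] [315 241  10  10  71] [0.55960343 0.03582323 0.185     ]
cap [321.81818182 231.5       ] [317 227  11  11  88] [0.55717631 0.03894581 0.185     ]
(array([0.55936235, 0.03567863, 0.18120768]), np.float64(0.0015426378174003632))
amber side [314 236  17  14 180]
yel [385.36263736 247.36813187] [ 0.57666368 -0.12503888  0.06      ]
yel2 [383.62777778 281.78888889] [ 0.49157569 -0.12195828  0.06      ]
reag [178.375      210.86458333] [0.63790787 0.3702264  0.14      ]
```

View pics/ct.png

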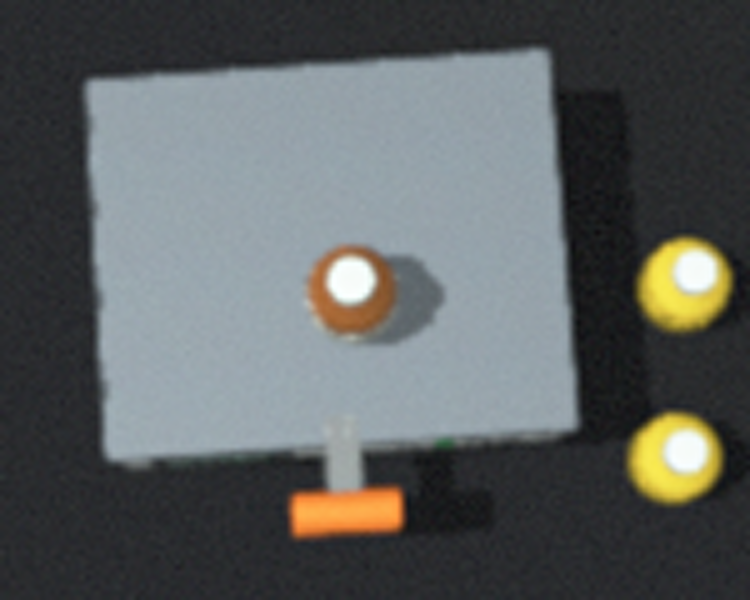

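```bash
cat > go.py <<'E'
# python3 go.py x y z [jaw_deg]: remaining shift in tool axes (mm) and turn
import sys; from h import *; from scipy.spatial.transform import Rotation as Ro
o=robot.get_obs(); R=Ro.from_quat(o["tool_rot"]).as_matrix(); t=np.array([float(v) for v in sys.argv[1:4]])
a=np.degrees(np.arctan2(R[1,0],R[0,0])); J=float(sys.argv[4]) if len(sys.argv)>4 else 95.3
tu=-((J-a+90)%180-90)
print("t",round(o["time"],2),"pos",o["position"].round(4),"jaw",a.round(2),"tilt",R[2].round(3),"q6",o["q"].round(2),"F",o["ft_force"].round(1),"w",round(o["grip_width"],4))
print("shift now",(R.T@(t-o["position"])*1000).round(1),"turn",round(tu,2))
R2=R@Ro.from_euler("z",tu,degrees=True).as_matrix(); print("shift after turn",(R2.T@(t-o["position"])*1000).round(1))
E
python3 go.py .5595 .0357 .26
```

```text
t 0.2 pos [ 0.2472 -0.5735  0.2158] jaw -66.69 tilt [-0.001 -0.    -1.   ] q6 [-1.34  0.53  1.43  0.    1.18 -0.18] F [0.3 0.2 0.3] w 0.0872
shift now [-436.  -527.9  -43.5] turn 18.01
shift after turn [-577.8 -367.2  -43.5]
```

```bash
python3 -m pendant '[[[0,0,-20],9],[[0,0,-23],9],[[-20,-12,0],0],[[-40,-25,0],0],[[-40,-25,0],0],[[-40,-25,0],0],[[-40,-25,0],0],[[-40,-25,0],0]]' 87 45; python3 -m pendant '[[[-40,-25,0],0],[[-40,-25,0],0],[[-40,-25,0],0],[[-40,-25,0],0],[[-40,-25,0],0],[[-40,-25,0],0],[[-40,-25,0],0],[[-20,-12,0],0]]';python3 go.py .5595 .0357 .26
```

```text
time: 1.2
position: [0.3638, -0.3407, 0.2594]
tool_rot: [0.739, -0.674, 0.0, -0.0]
ft_force: [0.2, -0.3, -0.2]
grip_width: 0.0871
time: 2.2
position: [0.5224, -0.024, 0.2594]
tool_rot: [0.74, -0.673, -0.0, -0.0]
ft_force: [-0.4, -0.9, -0.8]
grip_width: 0.0873
t 2.2 pos [ 0.5224 -0.024   0.2594] jaw -84.56 tilt [-0. -0. -1.] q6 [-0.26  0.34  1.63  0.    1.17  1.22] F [-0.4 -0.9 -0.8] w 0.0873
shift now [-55.9 -42.6  -0.6] turn 0.14
shift after turn [-56.  -42.5  -0.6]
```

```bash
python3 -m pendant '[[[-28,-21,0],0],[[-28,-21,0],0],[[0,0,20],0],[[0,0,20],0],[[0,0,0],0]]'; python3 go.py .5595 .0357 .144; python3 - <<'E'
from m import *
S=camera("side");cv2.imwrite("pics/s2.png",cv2.resize(S["pixels"][130:330,210:450],None,fx=3,fy=3,interpolation=cv2.INTER_CUBIC))
E
```

```text
time: 2.82
position: [0.557, 0.0338, 0.2178]
tool_rot: [0.739, -0.674, -0.002, 0.001]
ft_force: [-0.9, -0.4, -0.0]
grip_width: 0.0871
t 2.83 pos [0.557  0.0338 0.2178] jaw -84.68 tilt [-0.001  0.004 -1.   ] q6 [-0.14  0.44  1.6  -0.    1.11  1.34] F [-0.9 -0.4 -0. ] w 0.0871
shift now [-1.6 -3.  73.8] turn 0.02
shift after turn [-1.6 -3.  73.8]
```

View pics/s2.png

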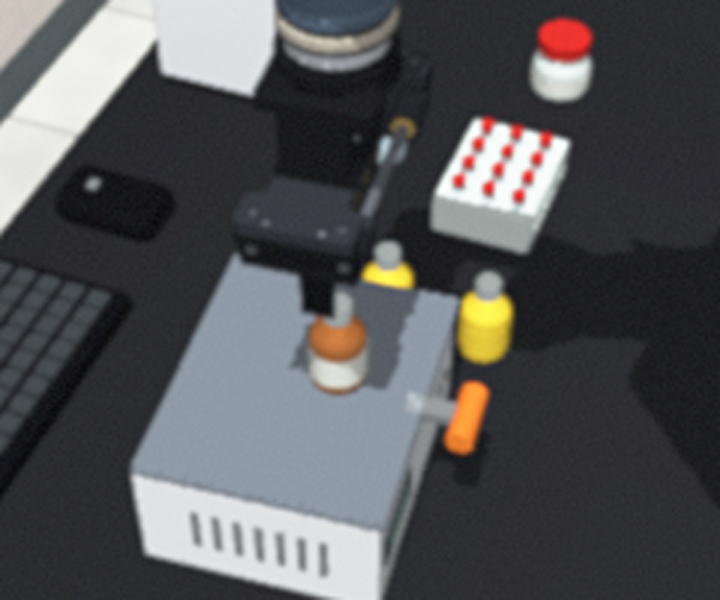

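The gripper is straight above the bottle and its near finger is in line, with the bottle at crop (338,355). Descending.

```bash
python3 -m pendant '[[[-1,-2,15],0],[[0,0,20],0],[[0,0,20],0],[[0,0,12],0],[[0,0,6],0],[[0,0,0],0]]'; python3 go.py .5595 .0357 .144
```

```text
time: 3.62
position: [0.5605, 0.0346, 0.1464]
tool_rot: [0.739, -0.674, -0.0, 0.0]
ft_force: [0.0, -0.4, -0.1]
grip_width: 0.0868
t 3.62 pos [0.5605 0.0346 0.1464] jaw -84.7 tilt [-0.  0. -1.] q6 [-0.14  0.54  1.66  0.    0.94  1.34] F [ 0.  -0.4 -0.1] w 0.0868
shift now [-1.2  0.8  2.4] turn 0.0
shift after turn [-1.2  0.8  2.4]
```

```bash
python3 -m pendant '[[[-1,0,2],0],[[0,0,0],0],[[0,0,0],0],[[0,0,0],0]]' 48 20;  python3 -m pendant '[[[0,0,0],0],[[0,0,0],0],[[0,0,0],0],[[0,0,0],0]]' 36 20; python3 -m pendant '[[[0,0,-6],0],[[0,0,-12],0],[[0,0,-20],0],[[0,0,-30],0],[[0,0,-12],0],[[0,0,0],0]]' - 25;python3 go.py .536 .318 .23 90; python3 - <<'E'
from m import *
S=camera("side");cv2.imwrite("pics/s3.png",cv2.resize(S["pixels"][130:330,210:450],None,fx=3,fy=3,interpolation=cv2.INTER_CUBIC))
E
```

```text
time: 4.12
position: [0.5604, 0.0356, 0.1447]
tool_rot: [0.739, -0.674, 0.0, -0.0]
ft_force: [0.5, 0.4, -0.1]
grip_width: 0.0548
time: 4.62
position: [0.5604, 0.0354, 0.1445]
tool_rot: [0.739, -0.674, 0.0, 0.0]
ft_force: [-0.7, -1.6, 0.6]
grip_width: 0.0403
time: 5.38
position: [0.5608, 0.0356, 0.2255]
tool_rot: [0.739, -0.674, 0.001, -0.001]
ft_force: [-0.3, 0.4, -2.1]
grip_width: 0.0396
t 5.38 pos [0.5608 0.0356 0.2255] jaw -84.69 tilt [ 0.    -0.002 -1.   ] q6 [-0.14  0.43  1.58  0.    1.12  1.34] F [-0.3  0.4 -2.1] w 0.0396
shift now [-283.5   -1.5   -4.6] turn 5.31
shift after turn [-282.4   24.7   -4.6]
```

View pics/s3.png

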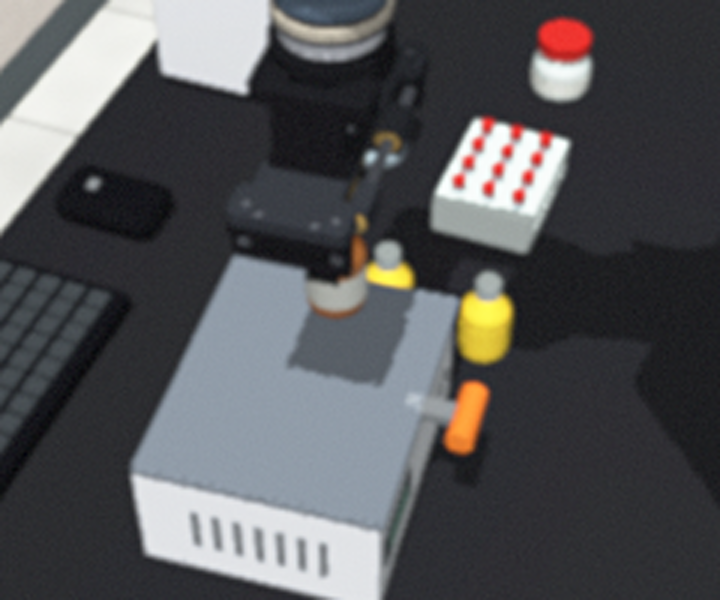

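The bottle came up with the gripper and the lid stayed shut. Carrying it to the mat.

```bash
python3 -m pendant '[[[-15,0,0],0],[[-35,0,0],0],[[-45,-1,0],0],[[-45,0,0],0],[[-45,0,0],0],[[-45,0,0],0],[[-35,0,0],0],[[-15,0,0],0]]'; python3 -m pendant '[[[0,0,0],0],[[0,0,0],0]]'; python3 go.py .536 .318 .04
```

```text
time: 6.42
position: [0.5337, 0.3168, 0.2231]
tool_rot: [0.74, -0.673, -0.001, 0.001]
ft_force: [0.4, 0.1, -1.2]
grip_width: 0.0399
time: 6.68
position: [0.5353, 0.3133, 0.2241]
tool_rot: [0.739, -0.674, 0.0, 0.001]
ft_force: [0.6, 0.3, -0.9]
grip_width: 0.04
t 6.67 pos [0.5353 0.3133 0.2241] jaw -84.74 tilt [ 0.001  0.001 -1.   ] q6 [ 0.35  0.51  1.44 -0.    1.19  1.83] F [ 0.6  0.3 -0.9] w 0.04
shift now [ -4.8  -1.4 184. ] turn -0.04
shift after turn [ -4.8  -1.4 184. ]
```

```bash
python3 -m pendant '[[[-3,-1,10],0],[[-2,0,25],0],[[0,0,35],0],[[0,0,35],0],[[0,0,30],0],[[0,0,20],0],[[0,0,13],0],[[0,0,4],0]]'; python3 -m pendant '[[[0,0,0],0],[[0,0,0],0]]';python3 go.py .536 .318 .0405
```

```text
time: 7.68
position: [0.5357, 0.3189, 0.0515]
tool_rot: [0.739, -0.674, -0.0, 0.001]
ft_force: [-1.1, 0.1, -1.9]
grip_width: 0.0402
time: 7.92
position: [0.5366, 0.3198, 0.0534]
tool_rot: [0.739, -0.674, 0.0, -0.001]
ft_force: [-0.7, 0.2, -1.4]
grip_width: 0.0399
t 7.92 pos [0.5366 0.3198 0.0534] jaw -84.69 tilt [-0.001 -0.002 -1.   ] q6 [ 0.36  0.74  1.55 -0.    0.85  1.84] F [-0.7  0.2 -1.4] w 0.0399
shift now [ 1.7  0.8 12.9] turn 0.01
shift after turn [ 1.7  0.8 12.9]
```

```bash
python3 -m pendant '[[[0,0,3],0],[[0,0,2],0],[[0,0,0],0]]'; python3 go.py .536 .318 .0405; python3 - <<'E'
from m import *
S=camera("side");cv2.imwrite("pics/s4.png",cv2.resize(S["pixels"][280:480,170:410],None,fx=3,fy=3,interpolation=cv2.INTER_CUBIC))
E
```

```text
time: 8.3
position: [0.5357, 0.3196, 0.0473]
tool_rot: [0.739, -0.674, -0.0, 0.0]
ft_force: [-0.2, -1.6, -0.9]
grip_width: 0.0403
t 8.3 pos [0.5357 0.3196 0.0473] jaw -84.69 tilt [ 0.  0. -1.] q6 [0.36 0.75 1.56 0.   0.84 1.84] F [-0.2 -1.6 -0.9] w 0.0403
shift now [ 1.6 -0.1  6.8] turn 0.01
shift after turn [ 1.6 -0.1  6.8]
```

View pics/s4.png

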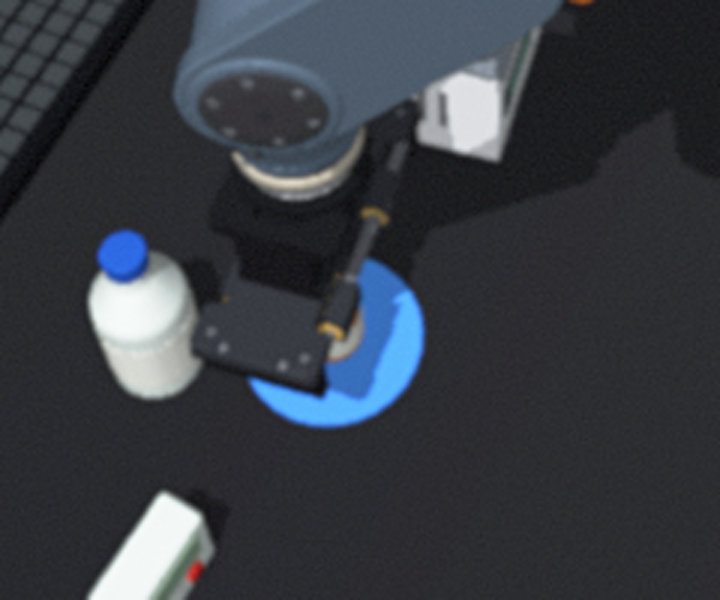

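The bottle is just above the middle of the mat and the reagent is clear. Lowering gently onto contact.

```bash
python3 -m pendant '[[[0,0,2],0],[[0,0,2],0],[[0,0,0],0],[[0,0,0],0]]'; python3 go.py .536 .318 .0405;  python3 -m pendant '[[[0,0,1],0],[[0,0,0],0],[[0,0,0],0]]'; python3 go.py .536 .318 .0405
```

```text
time: 8.85
position: [0.5359, 0.3196, 0.0434]
tool_rot: [0.739, -0.674, -0.0, -0.0]
ft_force: [-0.6, 0.4, -1.3]
grip_width: 0.0396
t 8.85 pos [0.5359 0.3196 0.0434] jaw -84.7 tilt [-0.  0. -1.] q6 [0.36 0.75 1.56 0.   0.83 1.84] F [-0.6  0.4 -1.3] w 0.0396
shift now [1.6 0.1 2.9] turn 0.0
shift after turn [1.6 0.1 2.9]
time: 9.22
position: [0.5359, 0.3196, 0.0425]
tool_rot: [0.739, -0.674, 0.0, -0.0]
ft_force: [-0.5, 0.3, -1.7]
grip_width: 0.0398
t 9.22 pos [0.5359 0.3196 0.0425] jaw -84.69 tilt [-0. -0. -1.] q6 [ 0.36  0.75  1.56 -0.    0.83  1.84] F [-0.5  0.3 -1.7] w 0.0398
shift now [1.6 0.1 2. ] turn 0.01
shift after turn [1.6 0.1 2. ]
```

```bash
for i in 1 2; do python3 -m pendant '[[[0,0,1],0],[[0,0,0],0],[[0,0,0],0]]'|grep -E "posi|force";done
```

```text
position: [0.5359, 0.3196, 0.0414]
ft_force: [-0.6, -1.1, -1.8]
position: [0.536, 0.3196, 0.0406]
ft_force: [-1.0, -0.1, -0.5]
```

```bash
python3 -m pendant '[[[0,0,1],0],[[0,0,0],0],[[0,0,0],0]]'|grep -E "posi|force"
```

```text
position: [0.5363, 0.3196, 0.0405]
ft_force: [-1.2, -0.8, 4.0]
```

Contact at +4 N, at the predicted height. Releasing and rising straight up.

```bash
python3 -m pendant '[[[0,0,0],0],[[0,0,0],0],[[0,0,0],0],[[0,0,0],0]]' 50 25;  python3 -m pendant '[[[0,0,0],0],[[0,0,0],0],[[0,0,0],0],[[0,0,0],0]]' 86; python3 -m pendant '[[[0,0,-8],0],[[0,0,-20],0],[[0,0,-40],0],[[0,0,-40],0],[[0,0,-40],0],[[0,0,-40],0],[[0,0,-12],0],[[0,0,0],0]]'; python3 go.py .459 .0343 .22
```

```text
time: 10.85
position: [0.5358, 0.3196, 0.0392]
tool_rot: [0.739, -0.674, -0.0, 0.0]
ft_force: [-0.3, 0.7, -0.4]
grip_width: 0.0493
time: 11.35
position: [0.5359, 0.3196, 0.0395]
tool_rot: [0.739, -0.674, 0.0, -0.0]
ft_force: [1.3, -0.1, -0.3]
grip_width: 0.0811
time: 12.35
position: [0.536, 0.3196, 0.2401]
tool_rot: [0.739, -0.674, 0.0, -0.001]
ft_force: [0.2, 0.1, -0.1]
grip_width: 0.0861
t 12.35 pos [0.536  0.3196 0.2401] jaw -84.69 tilt [-0.    -0.001 -1.   ] q6 [0.36 0.5  1.41 0.   1.23 1.84] F [ 0.2  0.1 -0.1] w 0.0861
shift now [277.  103.1  19.9] turn 0.01
shift after turn [277.  103.   19.9]
```

Now I'll move above the bar and check the placed bottle on the way.

```bash
python3 -m pendant '[[[20,7,0],0],[[38,14,0],0],[[40,15,0],0],[[40,15,0],0],[[40,15,0],0],[[40,15,0],0],[[38,14,5],0],[[20,8,15],0]]'; python3 -m pendant '[[[0,0,0],0],[[0,0,0],0]]'; python3 go.py .459 .0343 .115; python3 - <<'E'
from m import *
S=camera("side");T=camera("top")
A=cv2.resize(S["pixels"][240:440,190:430],None,fx=2.5,fy=2.5,interpolation=cv2.INTER_CUBIC)
cv2.imwrite("pics/s5.png",A)
k=big(blob(T,(0,0,190),(180,60,255),(195,225,230,280)));print("cap",k[0],k[1],onz(T,k[0],.082))
b=big(blob(S,(5,150,120),(15,255,255),(350,250,385,290)));print("bar side",b[0],b[1])
E
```

```text
time: 13.35
position: [0.4575, 0.0337, 0.218]
tool_rot: [0.738, -0.674, -0.001, 0.001]
ft_force: [0.3, -0.3, -0.4]
grip_width: 0.0859
time: 13.6
position: [0.4587, 0.0357, 0.2188]
tool_rot: [0.739, -0.674, -0.001, 0.0]
ft_force: [-0.4, 0.3, 0.1]
grip_width: 0.0862
t 13.6 pos [0.4587 0.0357 0.2188] jaw -84.7 tilt [-0.001  0.001 -1.   ] q6 [-0.17  0.3   1.83  0.    1.01  1.31] F [-0.4  0.3  0.1] w 0.0862
shift now [  1.5  -0.4 103.8] turn -0.0
shift after turn [  1.5  -0.4 103.8]
cap [202.34920635 257.57142857] [198 254   9   9  63] [0.53567237 0.32016806 0.082     ]
bar side [365.02380952 269.36190476] [358 258  15  23 210]
```

View pics/s5.png

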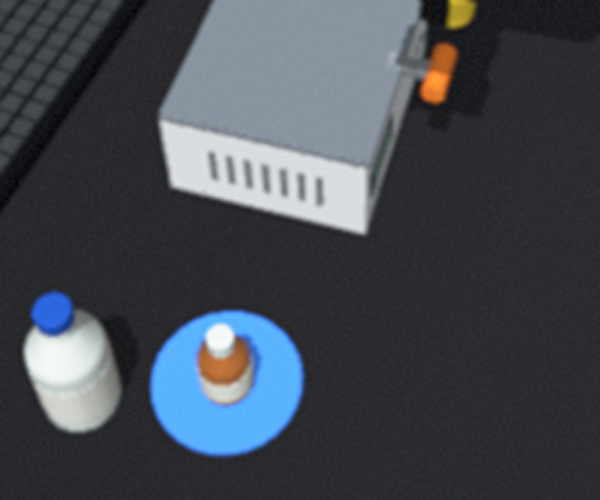

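The bottle stands upright within 2 mm of the mat centre, and the lid is closed. Lowering over the bar.

```bash
python3 -m pendant '[[[1,0,15],0],[[0,0,25],0],[[0,0,30],0],[[0,0,20],0],[[0,0,11],0],[[0,0,5],0],[[0,0,0],0],[[0,0,0],0]]'; python3 go.py .459 .0343 .112; python3 -m pendant '[[[0,0,0],0],[[0,0,0],0],[[0,0,0],0],[[0,0,0],0],[[0,0,0],0],[[0,0,0],0]]' 46 35; python3 go.py .459 .0343 .112
```

```text
time: 14.7
position: [0.4595, 0.0342, 0.1141]
tool_rot: [0.739, -0.674, 0.001, -0.0]
ft_force: [-0.2, 0.0, 0.2]
grip_width: 0.0859
t 14.7 pos [0.4595 0.0342 0.1141] jaw -84.69 tilt [ 0.    -0.001 -1.   ] q6 [-0.17  0.48  1.94  0.    0.72  1.31] F [-0.2  0.   0.2] w 0.0859
shift now [-0.2  0.5  2.1] turn 0.01
shift after turn [-0.2  0.5  2.1]
time: 15.45
position: [0.459, 0.0342, 0.1134]
tool_rot: [0.739, -0.674, -0.0, 0.0]
ft_force: [0.1, 0.8, -0.5]
grip_width: 0.0466
t 15.45 pos [0.459  0.0342 0.1134] jaw -84.69 tilt [-0.  0. -1.] q6 [-0.17  0.48  1.94 -0.    0.72  1.31] F [ 0.1  0.8 -0.5] w 0.0466
shift now [-0.1 -0.1  1.4] turn 0.01
shift after turn [-0.1 -0.1  1.4]
```

```bash
python3 -m pendant '[[[0,0,0],0],[[0,0,0],0],[[0,0,0],0],[[0,0,0],0]]' 40 40|tail -1; python3 - <<'E'
from m import *
S=camera("side");T=camera("top")
f=lambda c,x,y:cv2.resize(c["pixels"][y:y+100,x:x+110],None,fx=3.6,fy=3.6,interpolation=cv2.INTER_CUBIC)
cv2.imwrite("pics/s6.png",np.hstack([f(S,310,200),f(T,260,230)]))
E
```

```text
grip_width: 0.0403
```

View pics/s6.png

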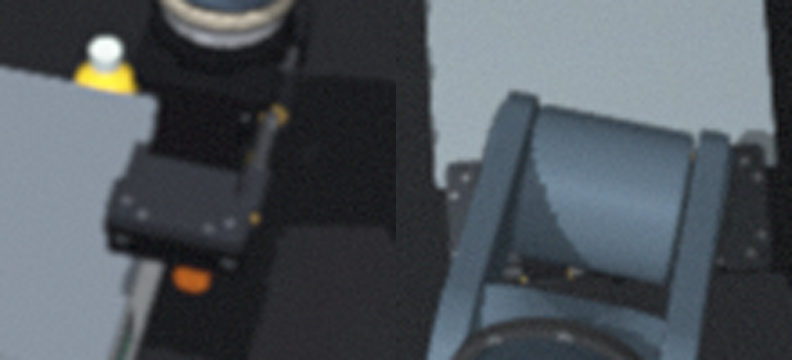

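The fingers went on to 40 mm and the bar's near end is still visible, so the bar is not between the fingers. I'll look more closely, brightened and with projected tip points.

```bash
python3 - <<'E'
from m import *; from scipy.spatial.transform import Rotation as Ro
S=camera("side");o=robot.get_obs();R=Ro.from_quat(o["tool_rot"]).as_matrix();p=o["position"];print(p,o["grip_width"],o["ft_force"])
I=(255*(S["pixels"]/255.)**.45).astype(np.uint8)
x0,y0,k=300,170,6
A=cv2.resize(I[y0:y0+125,x0:x0+120],None,fx=k,fy=k,interpolation=cv2.INTER_CUBIC)
def dot(X,col):
    u=(proj(S,X)-[x0-.5,y0-.5])*k; cv2.circle(A,(int(u[0]),int(u[1])),4,col,-1); print(u.round())
print("near finger tip inner/outer corners");sx=-1 
for xx in(20,35):
    for yy in(-9.5,9.5): dot(p+R@[sx*xx/1000,yy/1000,.022],(0,255,0))
print("near finger at body bottom")
for yy in(-9.5,9.5): dot(p+R@[sx*.035,yy/1000,-.048],(255,0,255))
print("bar near end");dot([.459-.0023,.0343+.0249,.104],(255,255,0))
print("bar far end");dot([.459+.0023,.0343-.0249,.104],(255,255,0))
cv2.imwrite("pics/s7.png",A)
E
```

```text
[0.45896849 0.03421624 0.11346205] 0.039954780288231885 [-0.48817351  0.29787807 -0.34921404]
near finger tip inner/outer corners
[354. 650.]
[405. 662.]
[344. 682.]
[396. 694.]
near finger at body bottom
[353. 554.]
[407. 566.]
bar near end
[378. 645.]
bar far end
[410. 542.]
```

View pics/s7.png

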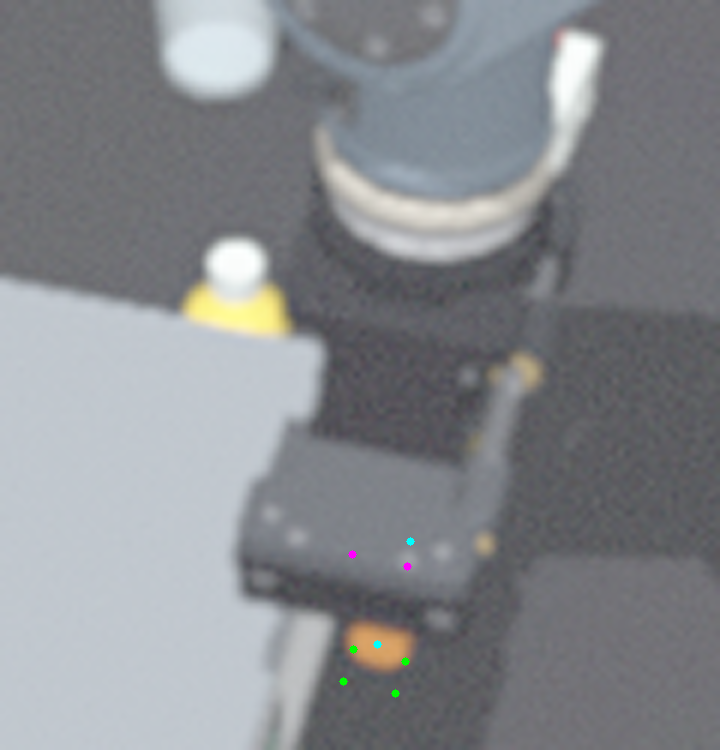

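```bash
python3 - <<'E'
from m import *; from scipy.spatial.transform import Rotation as Ro
S=camera("side");R=Ro.from_quat(robot.get_obs()["tool_rot"]).as_matrix()
def P(p,off,x0,y0,k): return ((proj(S,np.array(p)+R@np.array(off)/1000)-[x0-.5,y0-.5])*k).round().tolist()
p=(.557,.0338,.2178)
print("s2 near tip in/out",P(p,(-43.5,0,22),210,130,3),P(p,(-58,0,22),210,130,3),"body bottom corners",P(p,(-95,-37,-48),210,130,3),P(p,(-95,37,-48),210,130,3))
print("s2 far tip",P(p,(43.5,0,22),210,130,3),"if jaws y:",P(p,(0,-50,22),210,130,3),P(p,(0,50,22),210,130,3))
p=(.5608,.0356,.2255)
print("s3 foot",P(p,(0,0,36),210,130,3),"tip near",P(p,(-21,0,22),210,130,3),P(p,(-36,0,22),210,130,3),"body",P(p,(-95,-37,-48),210,130,3),P(p,(-95,37,-48),210,130,3))
p=robot.get_obs()["position"]
print("s7 body",P(p,(-95,-37,-48),300,170,6),P(p,(-95,37,-48),300,170,6))
E
```

```text
s2 near tip in/out [321.0, 335.0] [315.0, 350.0] body bottom corners [237.0, 304.0] [352.0, 329.0]
s2 far tip [358.0, 248.0] if jaws y: [271.0, 276.0] [410.0, 305.0]
s3 foot [334.0, 297.0] tip near [325.0, 304.0] [318.0, 319.0] body [230.0, 296.0] [345.0, 320.0]
s7 body [226.0, 671.0] [448.0, 722.0]
```

Projections show the tips 25–35 mm higher in the picture than the stated tool frame implies. The near tip in s2 was expected at row 335–350 and seen at about 315, and in s3 the label was not covered. They are still above the bar, so I'll open and go down about 28 mm, which is clear with either geometry, watching force.

```bash
python3 -m pendant '[[[0,0,0],0],[[0,0,0],0],[[0,0,0],0],[[0,0,0],0],[[0,0,0],0]]' 86 35; python3 -m pendant '[[[0,0,6],0],[[0,0,6],0],[[0,0,6],0],[[0,0,0],0]]'|grep -E "pos|force"; python3 -m pendant '[[[0,0,5],0],[[0,0,5],0],[[0,0,0],0],[[0,0,0],0]]'|grep -E "pos|force"; python3 -m pendant '[[[0,0,0],0],[[0,0,0],0],[[0,0,0],0],[[0,0,0],0],[[0,0,0],0],[[0,0,0],0]]' 44 35;python3 -m pendant '[[[0,0,0],0],[[0,0,0],0]]';
```

```text
time: 16.77
position: [0.459, 0.0342, 0.1134]
tool_rot: [0.739, -0.674, -0.0, 0.0]
ft_force: [1.1, -0.3, -0.2]
grip_width: 0.081
position: [0.4584, 0.0343, 0.0948]
ft_force: [0.3, -0.9, -0.3]
position: [0.459, 0.0342, 0.0854]
ft_force: [0.0, -0.6, 0.0]
time: 18.52
position: [0.4589, 0.0344, 0.0855]
tool_rot: [0.739, -0.674, -0.0, -0.0]
ft_force: [0.5, 1.3, -0.3]
grip_width: 0.0499
time: 18.77
position: [0.4589, 0.0344, 0.0855]
tool_rot: [0.739, -0.674, -0.0, -0.0]
ft_force: [0.3, 1.8, 1.2]
grip_width: 0.0496
```

The width stopped at 50 mm, so the bar is gripped. One look at the depth before lifting.

```bash
python3 - <<'E'
from m import *
S=camera("side")
I=(255*(S["pixels"]/255.)**.4).astype(np.uint8)
cv2.imwrite("pics/s8.png",cv2.resize(I[225:300,320:410],None,fx=8,fy=8,interpolation=cv2.INTER_CUBIC))
E
```

```text
(no output)
```

View pics/s8.png

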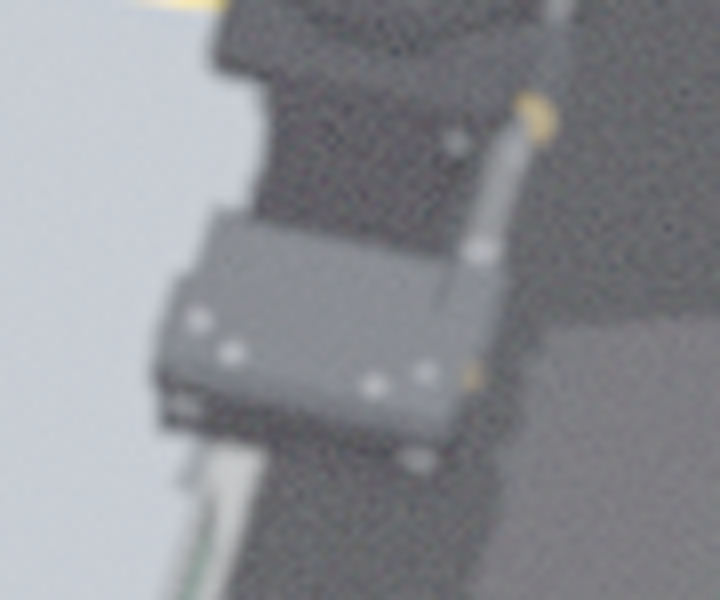

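The view is inconclusive: the dark fingers are hidden by the body and background. Regripping 6 mm deeper is safe at either bound and gives a surer hold.

```bash
python3 -m pendant '[[[0,0,0],0],[[0,0,0],0],[[0,0,0],0],[[0,0,3],0],[[0,0,3],0],[[0,0,0],0],[[0,0,0],0]]' 66 45|grep -E "pos|force|wid"; python3 -m pendant '[[[0,0,0],0],[[0,0,0],0],[[0,0,0],0],[[0,0,0],0]]' 44 45; python3 -m pendant '[[[0,0,-2],0],[[0,0,-4],0],[[0,0,-6],0],[[0,0,-6],0],[[0,0,0],0],[[0,0,0],0]]'; python3 - <<'E'
from m import *
S=camera("side")
b=blob(S,(5,130,80),(16,255,255),(340,200,400,300));print(cv2.countNonZero(b))
I=(255*(S["pixels"]/255.)**.5).astype(np.uint8)
cv2.imwrite("pics/s9.png",cv2.resize(I[195:335,245:405],None,fx=4.5,fy=4.2,interpolation=cv2.INTER_CUBIC))
E
python3 go.py .459 .0343 .1
```

```text
position: [0.4589, 0.0342, 0.0794]
ft_force: [0.3, 0.1, 0.5]
grip_width: 0.066
time: 20.2
position: [0.459, 0.0344, 0.0795]
tool_rot: [0.739, -0.674, -0.0, -0.0]
ft_force: [-0.6, 2.0, 1.2]
grip_width: 0.0494
time: 20.95
position: [0.4596, 0.0344, 0.0977]
tool_rot: [0.739, -0.674, 0.001, -0.001]
ft_force: [3.3, 4.1, -3.7]
grip_width: 0.0497
0
t 21.0 pos [0.4596 0.0344 0.0977] jaw -84.71 tilt [-0.    -0.002 -1.   ] q6 [-0.17  0.52  1.95  0.    0.68  1.31] F [ 3.6  4.6 -4.6] w 0.0493
shift now [ 0.1  0.6 -2.3] turn -0.01
shift after turn [ 0.1  0.6 -2.3]
```

View pics/s9.png

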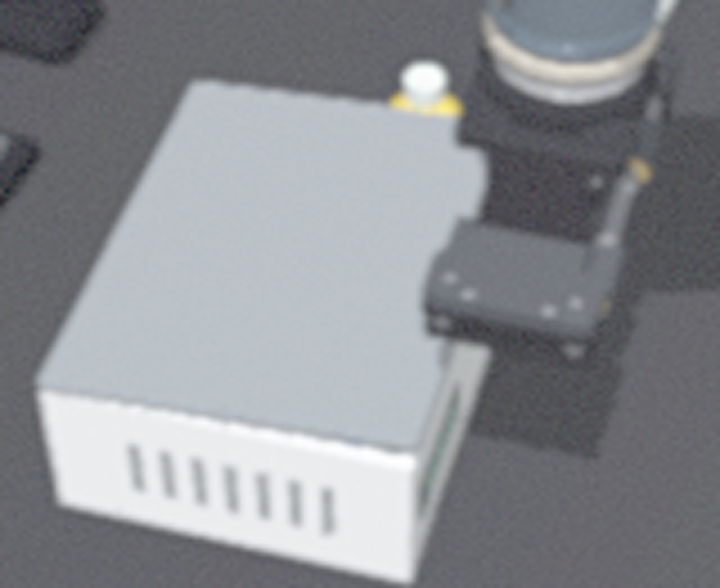

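The wrist now carries about 4 N downward and the width holds at 49.5 mm, so the lid is coming up (about 5°). Following the arc.

```bash
python3 -m pendant '[[[0,-1.5,-11.5],0],[[0,-2.6,-14.8],0],[[0,-3.6,-14.6],0],[[0,-4.7,-14.2],0],[[0,-5.6,-13.9],0],[[0,-3,-6.5],0],[[0,0,0],0],[[0,0,0],0]]'; python3 - <<'E'
from h import *
p=robot.get_obs()["position"]; xc=np.array([np.cos(np.radians(5.3)),np.sin(np.radians(5.3))])
f=(p[:2]-[.459,.0343])@xc*1000; u=(p[2]-.0795)*1000; print("fwd,up",f,u,"theta",np.degrees(np.arctan2(u,215-f)),"rad",np.hypot(u,215-f))
E
```

```text
time: 22.0
position: [0.4789, 0.0364, 0.1724]
tool_rot: [0.739, -0.674, -0.001, 0.001]
ft_force: [0.6, 3.7, -4.9]
grip_width: 0.0496
fwd,up 20.004355815094463 92.86108004799566 theta 25.464784883346816 rad 215.97796516952033
```

```bash
python3 -m pendant '[[[0,-5,-8],0],[[0,-7.5,-13],0],[[0,-8.4,-12.5],0],[[0,-9.2,-11.8],0],[[0,-7.5,-8.4],0],[[0,-7.8,-8.1],0],[[0,-5.5,-5.1],0],[[0,-5.7,-4.9],0]]' >/dev/null; python3 -m pendant '[[[0,0,0],0],[[0,0,0],0],[[0,0,0],0],[[0,0,0],0]]'; python3 - <<'E'
from m import *
o=robot.get_obs();p=o["position"]; xc=np.array([np.cos(np.radians(5.3)),np.sin(np.radians(5.3))])
f=(p[:2]-[.459,.0343])@xc*1000; u=(p[2]-.0795)*1000; print("fwd,up",f,u,"theta",np.degrees(np.arctan2(u,215-f)),"rad",np.hypot(u,215-f))
S=camera("side");T=camera("top")
np.savez("last.npz",S=S["pixels"],T=T["pixels"])
cv2.imwrite("pics/s10.png",cv2.resize(S["pixels"][130:430,170:430],None,fx=2,fy=2))
k=big(blob(T,(0,0,190),(180,60,255),(195,225,230,280)));print("cap",onz(T,k[0],.082))
b=blob(S,(5,130,80),(16,255,255),(300,130,400,300));print(cv2.countNonZero(b))
E
```

```text
time: 23.5
position: [0.5353, 0.0419, 0.245]
tool_rot: [0.739, -0.674, -0.001, 0.001]
ft_force: [-5.0, 4.4, -0.6]
grip_width: 0.0494
fwd,up 76.64170861971627 165.5314531593059 theta 50.10967501876015 rad 215.7398404993917
cap [0.53566139 0.31999037 0.082     ]
0
```

View pics/s10.png

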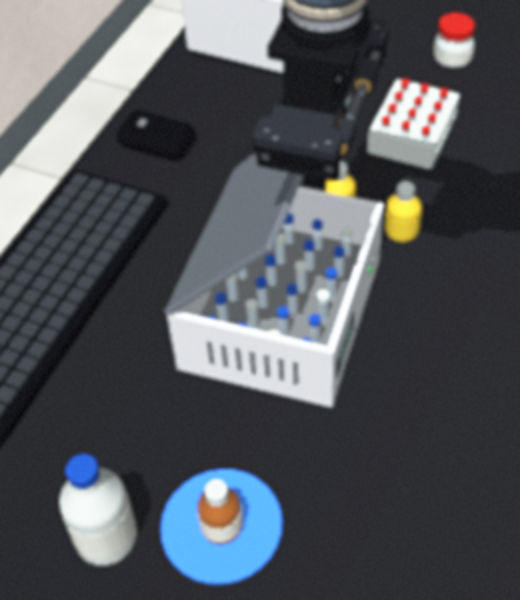

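The lid is open and the vials are visible; the bottle is upright on the mat. I'll check the angle independently, from the lid's front-left corner at about crop (240,163), full (290,211).

```bash
python3 - <<'E'
from m import *
S=camera("side"); a=np.radians(5.3); xc=np.array([np.cos(a),np.sin(a),0]);yc=np.array([-np.sin(a),np.cos(a),0]); H=np.array([.459,.0343,.104])+.215*xc
for th in(0,40,45,50,55,60):
    t=np.radians(th); e=-np.cos(t)*xc+np.array([0,0,np.sin(t)]); n=np.sin(t)*xc+np.array([0,0,np.cos(t)])
    print(th,"corner L",proj(S,H+.112*yc+.184*e+.004*n).round(1),"under",proj(S,H+.112*yc+.184*e-.004*n).round(1),"hinge L",proj(S,H+.112*yc+.004*n).round(1))
g=cv2.cvtColor(S["pixels"],cv2.COLOR_BGR2GRAY); cv2.imwrite("pics/s11.png",cv2.resize(S["pixels"][190:300,240:330],None,fx=6,fy=5,interpolation=cv2.INTER_CUBIC))
print(robot.get_obs()["joint_velocities"].round(3))
E
```

```text
0 corner L [337.4 304.7] under [337.4 307. ] hinge L [252.6 284.4]
40 corner L [314.6 262.2] under [317.3 264.9] hinge L [251.5 284.4]
45 corner L [308.7 256.8] under [311.7 259.5] hinge L [251.4 284.4]
50 corner L [302.3 251.6] under [305.6 254.2] hinge L [251.3 284.5]
55 corner L [295.3 246.7] under [298.8 249.1] hinge L [251.2 284.5]
60 corner L [287.9 242. ] under [291.7 244.3] hinge L [251.1 284.6]
[0.001 0.    0.    0.    0.001 0.001]
```

```bash
python3 - <<'E'
from m import *
S=camera("side");g=cv2.cvtColor(S["pixels"],cv2.COLOR_BGR2GRAY); g=cv2.medianBlur(g,3)
l=big(((g>70)&(g<140)).astype(np.uint8)*blob(S,(90,10,0),(130,140,255),(248,195,335,300)))
c=max(cv2.findContours(l[2],0,1)[0],key=cv2.contourArea); print(l[1],cv2.approxPolyDP(cv2.convexHull(c),3,True)[:,0].tolist())
for y in range(236,262,3): print(y,g[y,286:322:2])
E
```

```text
[ 252  207   83   93 3523] [[318, 217], [334, 249], [334, 269], [315, 294], [255, 299], [252, 284], [286, 215], [296, 207]]
236 [115 115 115 116 116 116 116 116 115 116 116 116 139 137 126 163 176 177]
239 [115 116 115 115 115 116 115 115 116 116 116 127 138 108  75 115 174 176]
242 [116 115 116 116 116 116 116 116 115 115 122 140 139 148 151 162 176 178]
245 [116 116 115 115 116 116 115 116 115 116 136 137 126 147 165 150 147 160]
248 [116 116 116 115 115 116 116 116 115 127 141 145 165 159 159 128  97  96]
251 [116 115 115 115 115 115 115 116 120 140 138 152 162 146 142 110  96  95]
254 [116 116 115 115 115 116 116 122 125 133 125 150 159 119  96  96  96  95]
257 [116 116 116 116 119 123 120 112  98  81  93 146 160 122  97  95  95  97]
260 [116 116 122 122 118 109  97  96  82  64  67 138 151 122  96  96 121 139]
```

The corner is measured at about (301,253), against (302,252) predicted for 50°, so the angle is about 50–51°. Handing in.

```bash
python3 -c "
from rig import order;print(order.hand_in())"
```

```text
the job is handed in; nothing more can be done
None
```

The amber bottle is on the blue mat, and the arm is holding the cooler lid open at about 50°. I handed the job in at about 24 s of the 58 s allowed; no verdict was reported.

**Bottle:** I gripped it at 20–25 N, set it down until a light 4 N contact, and released it. The last picture shows it upright, with its cap about 2 mm from the mat centre. The lid was still closed when I let go.

**Lid:** I pinched the bar by its ends at 45 N and raised it along its arc. The arm pose gives 50.1°. The lid's front-left corner in the side view gives about 50–51°. The arm was still and the grip held at 49.5 mm.

**Other items:** In the pictures nothing else looked moved, but I didn't measure that.

**What disagreed:**
- **Fingertip height:** The pictures put the fingertips roughly 25–35 mm higher than the stated tool frame, so the bottle was probably gripped nearer its shoulder than planned. My first try at the bar closed above it without touching it. I opened, lowered 28 mm, gripped, then regripped 6 mm deeper.
- **Grip on the bar:** I couldn't see the fingers directly on the bar. The evidence for that grip is the finger width, the force on the wrist and the raised lid.
- **Final picture:** The viewer's 12-picture limit blocked the last close-up of the lid corner, so I read that corner from pixel values.

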